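# Load the last gutter of the cell tester and start it

### The arm

A 6-joint arm with a two-finger parallel gripper is mounted at the origin on the work surface. World frame = base frame: x ahead of the robot, y to its left, z up, the work surface at z = 0. Lengths are in mm, angles in rad, forces in N, time in s.
With the tool pointing down it reaches from about 350 to 975 mm from the base axis. Payload 7.1 kg.
Tool frame: the origin (TCP) lies on the front face of the gripper's body, between the roots of the fingers; the fingertips stand 80 mm ahead of it and the grasp point (between the pads) lies 61 mm ahead of it (env.tips_ahead is the distance from the TCP to the fingertips, in mm); z points along the fingers, y is the direction in which the jaws open and shut (so a half turn about z gives the same grasp; the last joint's range is limited). The gripper opens to 88 mm and grips with 3 to 60 N. Pads are 20 mm wide; open, the fingers measure 115 mm over their backs; the gripper's body (75 mm by 178 mm) begins 61 mm behind the grasp point.
Start: joints at [1.195, 0.423, 1.63, -0, 1.089, -0.019], TCP at [218.266, 585.632, 302.675] pointing down, gripper open.
Joint ranges: [-3, 3], [-0.9, 2.11], [0.09, 2.58], [-1.31, 4.45], [0.11, 2.69], [-2.54, 2.54]. Speed limits (rad/s): [2.39, 2.39, 3.01, 3.14, 3.14, 3.14].

### API

Orientations are given as a unit quaternion [x, y, z, w].
In Python, from station import env, set_gripper, viewer, workorder gives the robot as it stands. Calls block until the motion is done:
- env.reach(position, orientation): joint-space move of the TCP to a pose.
- env.move_l(position, rot=None, rate=150, f_stop=None): straight line of the TCP; rot=None keeps the orientation; rate is the mean speed in mm/s. With f_stop (N) it stops when the force on the tool has changed by that much, and returns True; else False.
- env.move_joints(angles): joint-space move.
- set_gripper(opening): finger opening in mm; the grip force is fixed at half the most; returns when the fingers have stopped.
- env.hold(seconds).
- env.ik(position, orientation): joint angles nearest the present ones, or None.
- env.read_state(): the state.
- viewer.camera(name): name is "scene" or "top"; returns the picture (384x512x3 uint8, blue, green, red); there is no depth.
- viewer.camera_params(name): a dict with "fx", "fy", "cx", "cy" (pixels), "pose" (4x4, takes a point from camera to world coordinates). Camera axes: x right, y up, looking along -z (the intrinsics and any distortion apply to the point x, -y, -z); pixel columns grow to the right and rows downward; lengths in mm; the calibration is good to about 2 mm. A picture is of the moment at which its call begins. camera_params takes no time and is no camera call.
A pose or a line that the arm cannot do raises env.IKError and nothing moves.
- workorder.sign_off(): hands the job in, once; it reports no verdict.
The state is a dict: "time_s": time; "qpos": joint angles; "dq": joint speeds; "tau": joint torques, N m; "tool_pos": TCP position; "orientation": TCP orientation; "force": force on the tool from outside, world axes, zero at the start; "wrist_torque": the same for the moment, N m; "width": finger opening in mm.
Only numpy, scipy, OpenCV 4.12 (cv2) and the standard library are available. Lean on these libraries where they do the work, as an engineer would, in place of code of your own. Each camera call takes 0.05 s, during which the arm holds its last target.

### The job

Two of the three gutters on the battery-cell tester are already loaded. With a fingertip, roll the third cell, the one lying at the low front end of its gutter, up the slope and over the crest so that it drops in against the stop and cannot roll back - do not lift it out of the gutter - and then press the start key on the tester's rear ledge all the way down and let it go. Leave the two loaded cells and everything else on the bench as they are.

Things in the scene. Friction and masses are not known exactly. Their poses are not given: they have to be found in the camera images.
- cell_w: the waiting cell: a round lithium cell, 21.2 mm diameter, 70 mm long, about 70 g, plain dark grey sleeve with bare metal ends, lying crosswise in its gutter and at rest against the lip at the low front end. Free to roll; left alone on the slope it rolls back down to the lip. Origin at its centre, y axis along its length
- gutter_w: the gutter that the waiting cell lies in: the left, middle or right one of the tester's three. A fixed bare aluminium channel, open on top, 73 mm wide inside, with 2 mm side walls 13 mm high above its floor. Origin on the bench surface under the channel; +x points along it, uphill and away from the robot, y across it, z up. The other points of it are given in this frame
- lip (a point): middle of the low front end of gutter_w, at floor level: x = -80.0, y = 0, z = 14.0 mm. From here the floor rises at 15 degrees. The lip is two ears, 14 mm wide and 6 mm high, at the sides; between them is a 45 mm gap, open to the front, where a finger gets behind the cell. The waiting cell's centre is at x = -69.4, z = 27.8 mm
- crest (a point): top of the slope of gutter_w, on the floor in mid-channel: x = 35.0, z = 44.8 mm. Beyond it the floor dips at 24 degrees to the upright white stop, whose face is at x = 60.0 mm and whose top, level with the side walls, is at z = 57.8 mm
- seat (a point): where the centre of the waiting cell must end: in the dip beyond the crest, touching the stop, at x = 49.4, z = 50.0 mm in the frame of gutter_w. A cell whose centre is past the crest rolls down into it by itself
- tester: the bench-top cell tester: a fixed wedge-shaped grey instrument, 258 mm wide, 222 mm deep, low towards the robot and rising to a flat rear ledge 58 mm high that carries three small displays and the start key. Three equal gutters lie side by side on its slope, 82 mm apart centre to centre. Origin on the bench under the middle gutter; +x uphill, away from the robot, +y to the left, z up
- start_key (a joint): travel of the start key: 0 is up, 0.006 m fully down; sprung, pushes back with 1.5 N at first and 5 N when fully down, and comes up by itself
- start_key_top (a point): centre of the top face of the start key, when up 80 mm above the bench: a grey round cap, 24 mm diameter, standing 10 mm proud of its dark metal collar (40 mm diameter), at the right-hand end of the rear ledge (x = 105, y = -90 mm in the tester's frame). It is pressed straight down
- cell_1: a cell like the waiting one that is already seated against the stop of its own gutter; origin at its centre. Leave it there
- cell_2: the other cell that is already seated in its gutter; origin at its centre. Leave it there
- screwdriver: bystander: black-handled screwdriver, 170 mm long, handle 26 mm thick, lying on the bench in front of the tester; origin on the bench under its middle
- tape_roll: bystander: roll of amber tape lying flat, 60 mm diameter, 19 mm high, just right of the tester; origin at its underside
- fan: bystander: flat black laptop fan, 72 x 66 x 11 mm, just left of the tester; origin at its underside
- pack: bystander: flat black battery pack, 75 x 210 x 12 mm, on the right; origin at its underside
- screw_dish: bystander: steel dish, 90 mm diameter, 28 mm high, on the right at the back; origin at its underside
- spare_cell: bystander: a spare cell standing upright on the bench, 70 mm high, on the right towards the robot; origin at its underside
- spudger: bystander: small black plastic pry bar, 133 mm long, 7 mm high, on the left; origin at its underside

How it is judged:
By the outcome, as a careful person would: the job done as asked, in the order asked, and still so for the second after the job is handed in, with the robot touching nothing.
It also fails if it takes over 38 s, if anything falls off the work surface, if the arm or the gripper's body presses on something with over 40 N, if the wrist force passes 120 N, or if a joint passes its speed limit or range.

## Working session

There is one attempt and no reset: what is moved stays moved. The work goes in short steps, each a Python script; the robot and the scene stay as the last script left them, time stands still between calls to the robot, and variables do not carry over. Pictures are saved under pics/ and viewed, and the job is handed in when it is done.

```bash
ls; mkdir -p pics; python3 - <<'E'
from station import env, set_gripper, viewer, workorder
import cv2, numpy as np
for n in("scene","top"):
    cv2.imwrite(f"pics/{n}0.png",viewer.camera(n)); p=viewer.camera_params(n); print(n,{k:(np.round(v,3).tolist() if k!='x' else v) for k,v in p.items()})
s=env.read_state(); print(s["time_s"],s["tool_pos"],s["orientation"],s["width"])
E
```

```text
pics
scene {'fx': 409.295, 'fy': 409.295, 'cx': 254.477, 'cy': 188.201, 'pose': [[-0.84, -0.332, 0.428, 1099.381], [0.542, -0.494, 0.68, 884.987], [-0.014, 0.803, 0.595, 890.68], [0.0, 0.0, 0.0, 1.0]]}
top {'fx': 378.941, 'fy': 378.941, 'cx': 254.808, 'cy': 197.248, 'pose': [[-0.013, 0.981, -0.193, 325.712], [-1.0, -0.017, -0.016, -30.213], [-0.019, 0.193, 0.981, 1123.264], [0.0, 0.0, 0.0, 1.0]]}
0.1 [218.12288324 585.29004423 301.97223975] [ 1.77439513e-01  9.84131476e-01 -6.62946530e-04 -1.30307058e-04] 87.74910639639586
```

View pics/scene0.png

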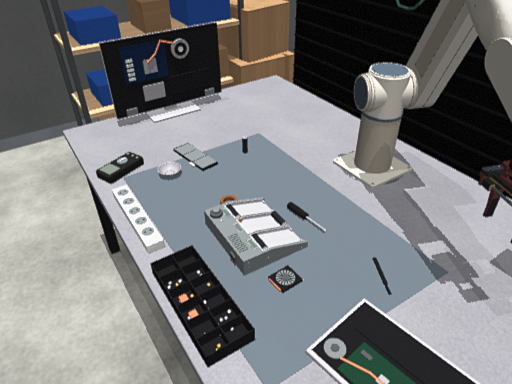

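View pics/top0.png

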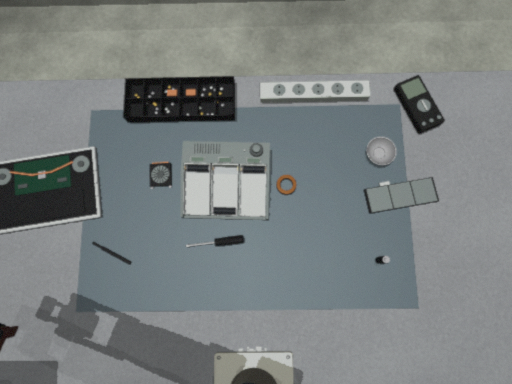

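```bash
python3 - <<'E'
import cv2
a=cv2.imread("pics/top0.png"); cv2.imwrite("pics/top0c.png",cv2.resize(a[100:290,170:400],None,fx=3.4,fy=3.1,interpolation=cv2.INTER_CUBIC))
a=cv2.imread("pics/scene0.png"); cv2.imwrite("pics/scene0c.png",cv2.resize(a[130:330,180:420],None,fx=3,fy=3,interpolation=cv2.INTER_CUBIC))
E
```

```text
(no output)
```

View pics/top0c.png

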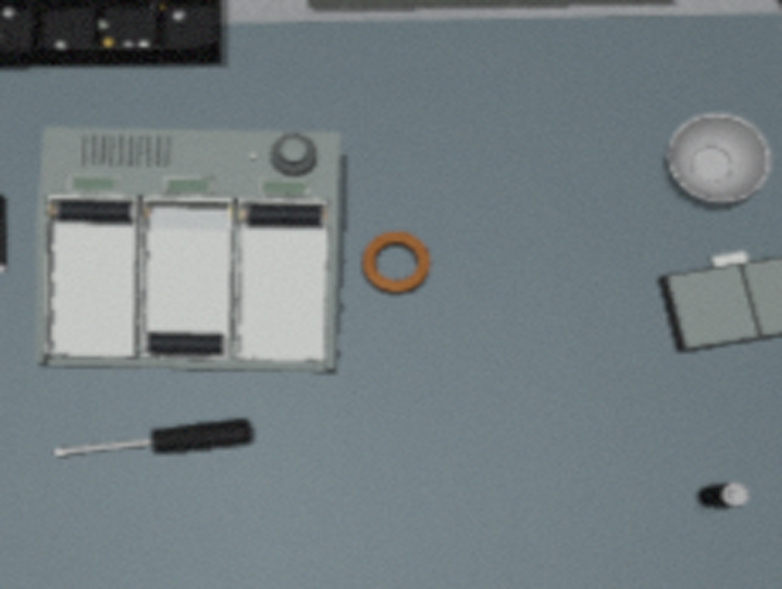

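View pics/scene0c.png

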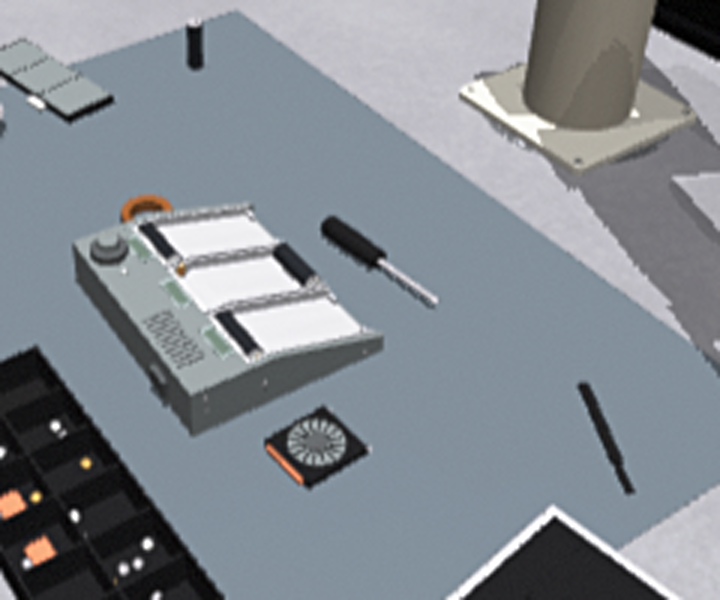

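The top view shows the waiting cell in the middle gutter, with its dark bar at about (224,211) px. The seated cells are at about (197,168) and (254,169), and the key at (256,149). Next I'll measure these.

```bash
cat > h.py <<'E'
import numpy as np, cv2
from station import env, set_gripper, viewer, workorder
def ray(n,u,v):
    p=viewer.camera_params(n);T=p["pose"]
    d=T[:3,:3]@np.array([(u-p["cx"])/p["fx"],-(v-p["cy"])/p["fy"],-1.]); return T[:3,3],d
def onz(n,u,v,z):
    o,d=ray(n,u,v); return o+d*(z-o[2])/d[2]
def proj(n,X):
    p=viewer.camera_params(n);T=p["pose"]; c=T[:3,:3].T@(np.array(X)-T[:3,3]); return np.array([p["cx"]+p["fx"]*c[0]/-c[2],p["cy"]-p["fy"]*c[1]/-c[2]])
E
python3 - <<'E'
from h import *
a=cv2.imread("pics/top0.png"); g=cv2.cvtColor(a,cv2.COLOR_BGR2GRAY)
print(viewer.camera_params("top").keys(), env.tips_ahead)
m=(g<60).astype(np.uint8); m[:140]=0;m[222:]=0;m[:,:183]=0;m[:,272:]=0
n,l,s,c=cv2.connectedComponentsWithStats(m)
for i in range(1,n):
    if s[i,4]>30: print(s[i],c[i],onz("top",*c[i],50)[:2],onz("top",*c[i],27.8)[:2])
cv2.imwrite("pics/key0.png",cv2.resize(a[138:162,240:275],None,fx=16,fy=16,interpolation=cv2.INTER_CUBIC))
b=cv2.imread("pics/scene0.png");cv2.imwrite("pics/skey0.png",cv2.resize(b[195:265,200:300],None,fx=8,fy=8,interpolation=cv2.INTER_CUBIC))
E
```

```text
dict_keys(['fx', 'fy', 'cx', 'cy', 'pose']) 80.0
[188 165  20   6 113] [197.        167.5840708] [628.58079651 155.91501881] [634.8455056 159.765    ]
[243 166  21   7 112] [253.20535714 169.11607143] [620.87721535  -9.32560678] [626.98257921  -8.89355616]
[214 208  21   6 112] [223.8125     210.66964286] [499.04453185  76.61900106] [502.62983957  78.82877856]
```

View pics/key0.png

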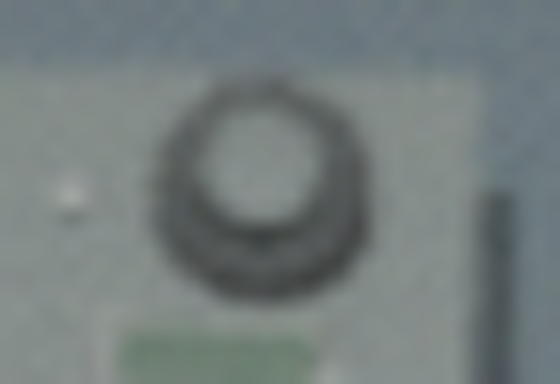

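View pics/skey0.png

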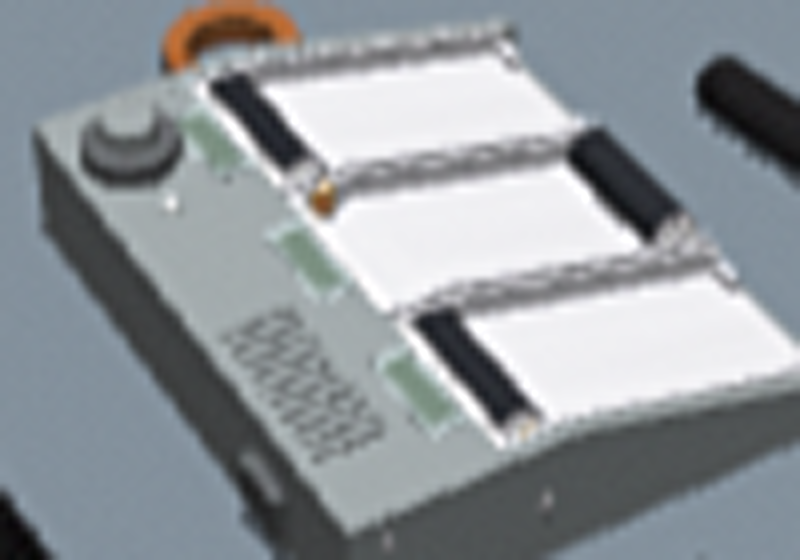

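```bash
python3 - <<'E'
from h import *
from scipy.optimize import least_squares
P=np.array([[49.4,82,50],[49.4,-82,50],[-69.4,0,27.8],[105,-90,80]])
uv=[(197,167.58),(253.2,169.12),(223.81,210.67),(255.95,147.9)]
W=np.array([onz("top",*q,z) for q,z in zip(uv,P[:,2])])
def f(p):
    c,s=np.cos(p[2]),np.sin(p[2]); return (W[:,:2]-(P[:,:2]@np.array([[c,-s],[s,c]]).T+p[:2])).ravel()
r=least_squares(f,[570,75,0]); print(W.round(1).tolist(),r.x,r.fun.round(1))
c,s=np.cos(r.x[2]),np.sin(r.x[2])
# check in scene: project model pts
b=cv2.imread("pics/scene0.png");b=cv2.resize(b[190:270,195:315],None,fx=6,fy=6,interpolation=cv2.INTER_CUBIC)
for x,y,z in list(P)+[[-80,36.5,14],[-80,-36.5,14],[60,36.5,57.8],[60,-36.5,57.8],[35,0,44.8],[-80,-22.5,20],[-80,22.5,20]]:
    u=proj("scene",[c*x-s*y+r.x[0],s*x+c*y+r.x[1],z]); cv2.circle(b,tuple(int(k) for k in (u-[195,190]+.5)*6),3,(0,0,255),-1)
cv2.imwrite("pics/chk0.png",b)
E
```

```text
[[628.6, 155.9, 50.0], [620.9, -9.3, 50.0], [502.6, 78.8, 27.8], [675.7, -18.6, 80.0]] [ 5.74353730e+02  7.56585333e+01 -4.37628653e-02] [ 1.3  0.5  0.7 -0.9 -2.4  0.1  0.3  0.2]
```

View pics/chk0.png

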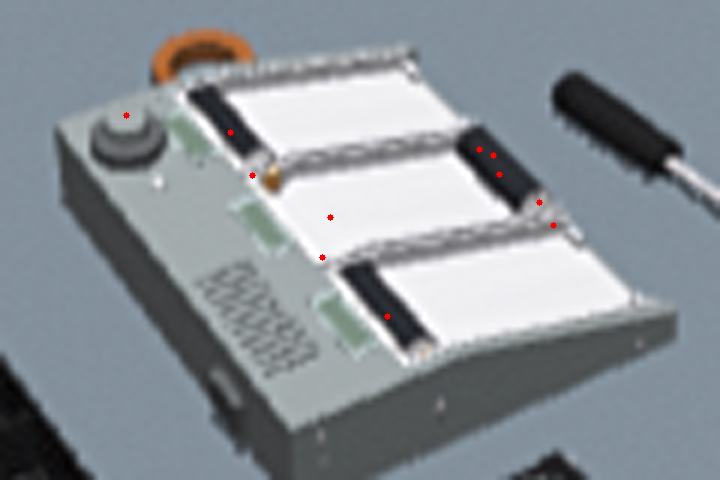

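The fit residuals are about 2 mm or less, and the model points projected into the scene view land on the right features. Tester origin is (574.4, 75.7), yaw -0.0438. I'll close the fingers and move to just in front of the waiting cell.

```bash
cat >> h.py <<'E'
X0,Y0,YAW=574.35,75.66,-0.04376
Q=[np.sin(-YAW/2),np.cos(-YAW/2),0,0]
def tp(x,y,ztip): # tester frame tip -> TCP
    c,s=np.cos(YAW),np.sin(YAW); return [X0+c*x-s*y,Y0+s*x+c*y,ztip+80]
def inv(p):
    c,s=np.cos(YAW),np.sin(YAW); dx,dy=p[0]-X0,p[1]-Y0; return np.round([c*dx+s*dy,-s*dx+c*dy,p[2]-80],1)
def st(t=""):
    s=env.read_state(); print(t,round(s["time_s"],2),inv(s["tool_pos"]),np.round(s["force"],1),round(s["width"],1))
E
python3 - <<'E'
from h import *
set_gripper(0); st("closed")
env.reach(tp(-103,0,100),Q); st("above")
print(env.move_l(tp(-103,0,22),rate=100,f_stop=5)); st("down")
for n in("scene","top"): cv2.imwrite(f"pics/{n}1.png",viewer.camera(n))
a=cv2.imread("pics/top1.png")[130:240,170:290];b=cv2.imread("pics/scene1.png")[170:280,195:315]
cv2.imwrite("pics/c1.png",cv2.resize(np.vstack([a,b]) if 0 else np.hstack([a,b]),None,fx=3.3,fy=5,interpolation=cv2.INTER_CUBIC))
E
```

```text
closed 1.44 [-378.   493.9  222.7] [-1.   0.5  0.2] 0.7
above 3.52 [-102.7    0.6  100.2] [-0.5  0.4  1.2] 0.2
False
down 4.45 [-1.028e+02  1.000e-01  2.230e+01] [ 0.4 -0.1 -0.6] 0.6
```

View pics/c1.png

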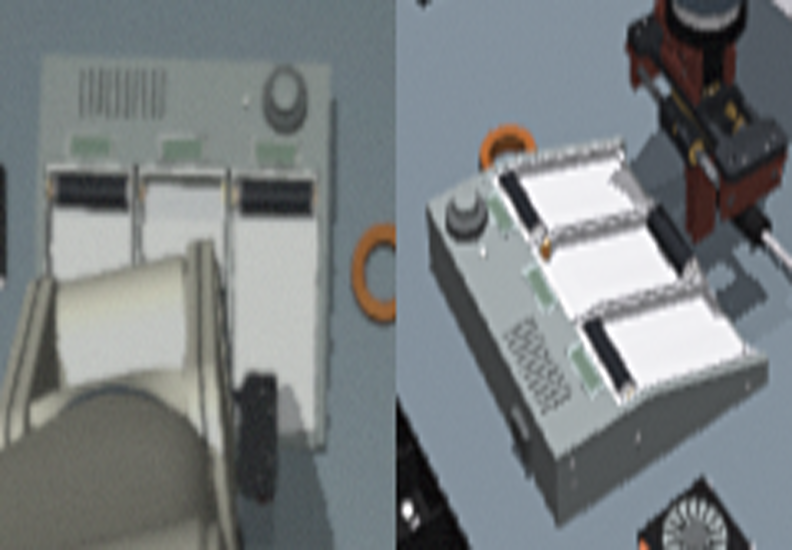

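The scene view (right half of the picture) shows the closed fingers just in front of the middle cell at about (700,210) px, with nothing disturbed. Next I push up the slope, with force guards.

```bash
python3 - <<'E'
from h import *
print(env.move_l(tp(-92,0,21.5),rate=30,f_stop=8)); st("near")
print(env.move_l(tp(-60,0,29.5),rate=35,f_stop=10)); st("A")
for n in("scene","top"): cv2.imwrite(f"pics/{n}2.png",viewer.camera(n))
a=cv2.imread("pics/top2.png")[130:240,170:290];b=cv2.imread("pics/scene2.png")[170:280,195:315]
cv2.imwrite("pics/c2.png",cv2.resize(np.hstack([a,b]),None,fx=3.3,fy=3.3,interpolation=cv2.INTER_CUBIC))
E
```

```text
False
near 5.07 [-91.8  -0.   21.5] [-0.4 -0.7  0.1] 0.4
False
A 6.16 [-59.8  -0.   29.5] [-0.4  0.1 -0.4] 0.3
```

View pics/c2.png

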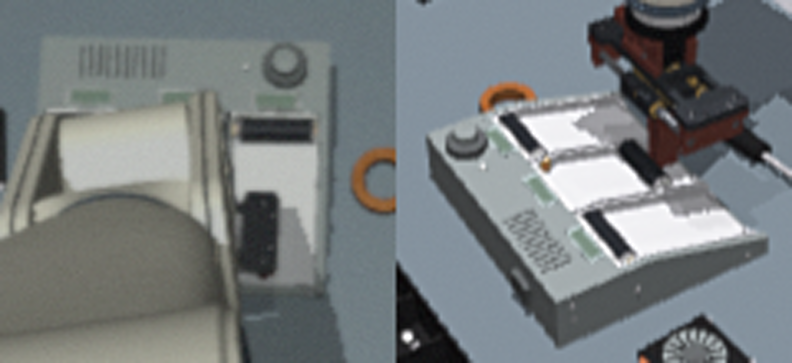

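The cell, at about (640,160) px in the scene half, is rolling squarely up the slope ahead of the fingers. I'll continue to the crest and over it.

```bash
python3 - <<'E'
from h import *
print(env.move_l(tp(12,0,48.8),rate=40,f_stop=10)); st("B")
print(env.move_l(tp(20,0,50),rate=25,f_stop=8)); st("C")
env.hold(0.3)
for n in("scene","top"): cv2.imwrite(f"pics/{n}3.png",viewer.camera(n))
a=cv2.imread("pics/top3.png")[130:240,170:290];b=cv2.imread("pics/scene3.png")[170:280,195:315]
cv2.imwrite("pics/c3.png",cv2.resize(np.hstack([a,b]),None,fx=3.3,fy=3.3,interpolation=cv2.INTER_CUBIC))
E
```

```text
False
B 8.28 [12.1  0.  48.8] [-0.5  0.3  0.9] 0.6
False
C 8.75 [20.3 -0.  50. ] [ 0.  -0.4 -0.6] 0.5
```

View pics/c3.png

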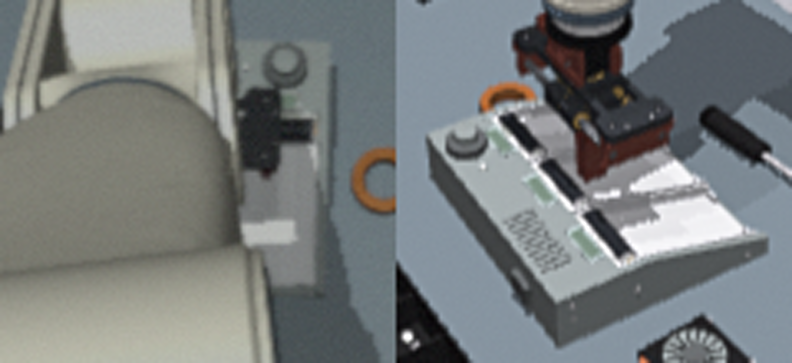

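All three cells now line up at their stops: the scene half shows them at (520,135), (563,183) and (608,233) px. I'll retract, check clear of the arm, and go over the key.

```bash
python3 - <<'E'
from h import *
env.move_l(tp(12,0,52),rate=60); env.move_l(tp(12,0,125),rate=150); st("up")
env.move_l(tp(105,-90,105),rate=150); st("above key")
for n in("scene","top"): cv2.imwrite(f"pics/{n}4.png",viewer.camera(n))
a=cv2.imread("pics/top4.png")[130:240,170:290];b=cv2.imread("pics/scene4.png")[170:280,195:315]
cv2.imwrite("pics/c4.png",cv2.resize(np.hstack([a,b]),None,fx=3.3,fy=3.3,interpolation=cv2.INTER_CUBIC))
E
```

```text
up 10.07 [ 11.7  -0.  124.7] [-0.1  0.8 -0.3] 0.3
above key 11.09 [104.5 -89.6 104.8] [-0.5 -0.2 -0.2] 0.9
```

View pics/c4.png

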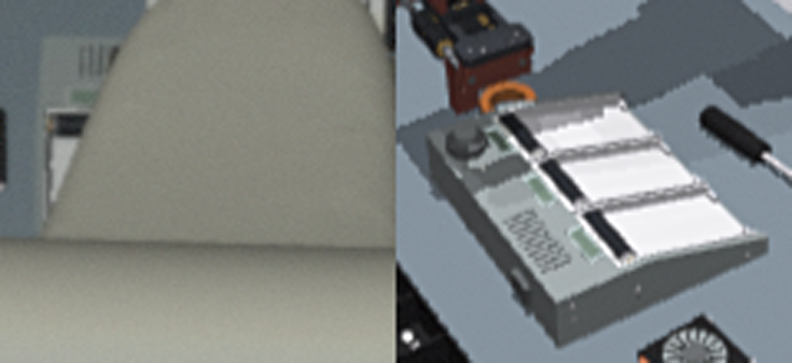

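```bash
python3 - <<'E'
from h import *
b=cv2.imread("pics/scene4.png")
b=cv2.resize(b[165:230,195:265],None,fx=9,fy=9,interpolation=cv2.INTER_CUBIC)
t=np.array(env.read_state()["tool_pos"]);t[2]-=80
c,s=np.cos(YAW),np.sin(YAW)
def pt(X,col): 
    u=proj("scene",X); cv2.circle(b,tuple(int(k) for k in (u-[195,165]+.5)*9),4,col,-1)
pt(t,(0,0,255))
for dx in(-10,10):
  for dy in (-13.5,13.5): pt(t+[c*dx-s*dy,s*dx+c*dy,0],(0,255,255))
k=np.array(tp(105,-90,0)); k[2]=80; pt(k,(0,255,0))
for a in np.arange(0,6.28,.5): pt(k+[12*np.cos(a),12*np.sin(a),0],(255,255,0)); pt(k+[20*np.cos(a),20*np.sin(a),-10],(255,0,255))
cv2.imwrite("pics/c5.png",b)
E
```

```text
(no output)
```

View pics/c5.png

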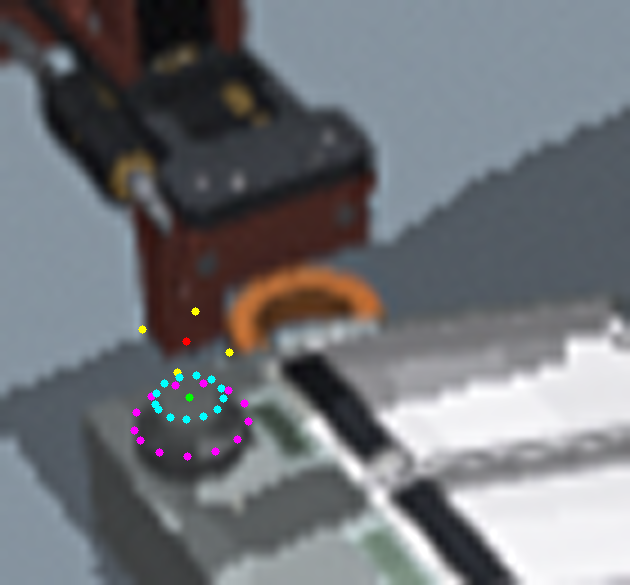

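The predicted key and the tip differ from the picture by about 1.5 px each (a few mm). That is inside the 24 mm cap under a roughly 20×27 mm tip, so I'll bias the target about 1.5 mm and press.

```bash
python3 - <<'E'
from h import *
env.move_l(tp(106,-88.5,84),rate=80); env.hold(0.3); st("over"); 
r=env.move_l(tp(106,-88.5,71.5),rate=12,f_stop=14); st("pressed %s"%r)
env.hold(0.3); st("hold")
cv2.imwrite("pics/scene6.png",viewer.camera("scene"))
env.move_l(tp(106,-88.5,110),rate=80); st("up")
env.hold(0.2)
cv2.imwrite("pics/scene7.png",viewer.camera("scene"))
a,b=[cv2.imread(f"pics/scene{k}.png")[165:240,195:265] for k in(6,7)]
cv2.imwrite("pics/c6.png",cv2.resize(np.hstack([a,b]),None,fx=5.6,fy=5.6,interpolation=cv2.INTER_CUBIC))
E
```

```text
over 11.91 [106.2 -88.6  84.3] [-0.4 -0.   0.1] 0.2
pressed True 12.73 [106.1 -88.6  74.4] [-1.2  0.5  6.1] 0.6
hold 13.03 [106.1 -88.5  74.4] [-1.2  0.3  6. ] 0.4
up 13.68 [105.9 -88.5 110.2] [-0.7  0.2 -0.1] 0.8
```

View pics/c6.png

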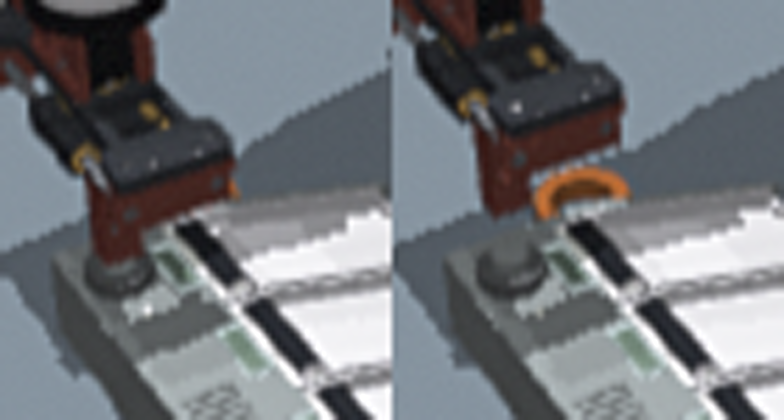

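The left picture shows the key pressed under the tip at about (118,270) px. On the right it is back up at about (510,260). The press stopped on a 14 N peak and held 6 N, above the 5 N full-travel spring force, so the key was at its end stop. I'll retreat for a clear last look.

```bash
python3 - <<'E'
from h import *
env.move_l(tp(60,-60,230),rate=200)
env.reach([218.3,585.6,302.7],Q); st("home")
for n in("scene","top"): cv2.imwrite(f"pics/{n}8.png",viewer.camera(n))
a=cv2.imread("pics/top8.png");g=cv2.cvtColor(a,cv2.COLOR_BGR2GRAY)
m=(g<60).astype(np.uint8); m[:140]=0;m[222:]=0;m[:,:183]=0;m[:,272:]=0
n,l,s,c=cv2.connectedComponentsWithStats(m)
for i in range(1,n):
    if s[i,4]>30: print(s[i],c[i].round(2),inv(np.r_[onz("top",*c[i],50)[:2],130])[:2])
d=cv2.absdiff(a,cv2.imread("pics/top0.png")).max(2)>60
n,l,s,c=cv2.connectedComponentsWithStats(d.astype(np.uint8))
print([x.tolist() for x in s[1:] if x[4]>12])
a=a[130:250,170:300];b=cv2.imread("pics/scene8.png")[170:290,190:320]
cv2.imwrite("pics/c8.png",cv2.resize(np.hstack([a,b]),None,fx=3,fy=3,interpolation=cv2.INTER_CUBIC))
E
```

```text
home 17.24 [-377.2  493.6  222.7] [ 0.3  0.1 -0.3] 0.3
[188 165  20   7 113] [197.04 167.66] [50.4 82.4]
[215 166  21   6 117] [225.09 168.51] [49.9 -0.3]
[243 166  21   7 115] [253.21 169.07] [ 50.3 -82.9]
[[214, 166, 23, 7, 141], [213, 207, 23, 9, 187], [0, 313, 10, 13, 104], [7, 326, 11, 12, 92]]
```

View pics/c8.png

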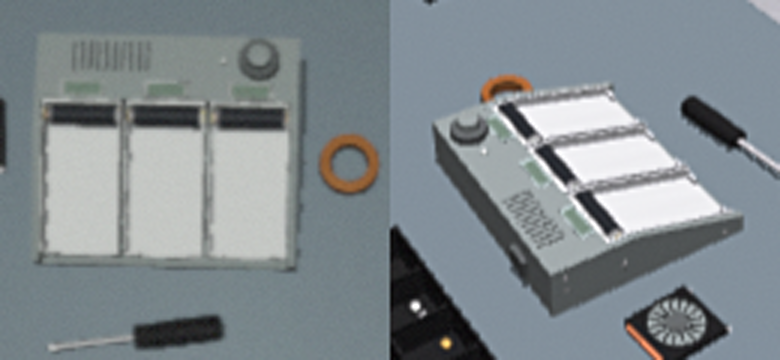

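All three cells are seated at x ≈ 50 mm in the tester frame and the key is up. The only other picture differences are the gripper itself, so I'm handing the job in.

```bash
python3 - <<'E'
from h import *
workorder.sign_off(); st("done")
E
```

```text
the job is handed in; nothing more can be done
the job is handed in; nothing more can be done
```

The waiting cell is seated against its stop and the start key has been pressed and released. I handed the job in soon after the last reading of 17.2 s, well under the 38 s limit.

- **Rolling the cell:** it was in the middle gutter. I pushed it from behind with the closed fingertips, up the slope and over the crest, and it dropped in against the stop. The push met no noticeable force.
- **Pressing the key:** I pressed straight down once. The move stopped on its 14 N limit with the fingertip at z ≈ 74.4 mm; fully down would be 74.0 mm. It then held at 6 N, above the 5 N of the fully pressed spring, so I take it as fully down. I had no direct reading of the key's travel. It was back up in the later pictures.
- **Last checks:** the top view puts the moved cell at x = 49.9 mm, y = -0.3 mm (target 49.4, 0). The two loaded cells are where they were, within 0.1 px. Comparing before and after pictures showed only that cell's old and new places and the gripper itself; the arm was clear.
- **What disagreed:** before the press, the predicted key and fingertip positions were each off by about 1.5 px (a few mm) in the scene camera. I shifted the press point by about 1.5 mm, and it landed on the cap.

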